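Load a vial strip and index the feeder to the needle

TASK

Draw the black strip that holds the vials out of the cooling block by its end tab, set it down on the bench in front of the block so that it can be taken by its body, and load it on the feeder's carriage: tab under the keeper bridge and pushed fully home against the end stop. Then work the ratchet lever, one full stroke a place and letting the lever come right back each time, for exactly as many strokes as bring the tall vial under the sampling needle, and leave the lever at rest. Keep the vials in their places, do not knock the needle or its arm, and leave the empty strip in the block.

Things in the scene. Friction and masses are not known exactly. Their poses are not given: they have to be found in the camera images.
- vial_strip: The black vial strip with vials in it: bar 28 wide (own x), 94 long (y), 40 high, 0.1 to 0.25 kg; four bores 17 wide, 26 deep, at y = -33, -11, 11, 33. A tab sticks out 30 at the -y end (tip at y = -77). Origin: centre of the bar's underside, z up. Starts in either groove of the cooling block, tab out of the groove's open end.
- tab (a point): On that strip's tab, at own y = -64, 11 above the strip's underside. The tab is 12 wide (x), 30 long, 14 high (4 to 18 above the underside).
- sample_vial: The tall screw vial with a white cap, 15 across, 41 high, loose in vial_strip's bore at y = +33 (farthest from the tab) or y = +11; bottom 14 above the strip's underside, so 15 of it stands above the strip. Origin: centre of its underside.
- short_vial: A short crimped vial with a metal cap, 15 across, 28 high, loose in the other of those two bores, its cap only 2 above the strip. Origin: centre of its underside.
- empty_strip: A second strip of the same shape without vials, in the other groove; it stays there.
- cooling_block: Fixed aluminium block 112 (x) x 104 (y) x 43 high; grooves along its y at x = -29 and 29, 31 wide, floor 3 above the bench, open at -y, walled at +y. A strip in it has its origin level (y = 0) with the block's and its top flush with the groove walls, so only its tab can be taken: 27 of it stick out in front, 7 to 21 above the bench. Origin: underside, middle.
- carriage_home (a point): Where vial_strip's origin lies once home on the carriage floor (34 above the bench, moves with the carriage); axes as the strip's then: y the feed direction, z up. Cheeks leave a channel 31 wide, 10 high, flared to 14, from y = -60 to 68, open at +y. Lower the strip with its origin at y = 18 to 20, then slide it to y = 0, where its tab's tip meets the end stop (face at y = -77).
- keeper (a point): Underside of the carriage's keeper bridge, 22 above the carriage floor, middle of its span. The bridge is 5 thick, covers y = -66 to -80 of carriage_home and leaves 25 between its posts; the tab slides in under it. Pushing the strip against the stop (towards -y) loads the holding pawl, which does not give.
- carriage (a joint): Carriage feed in m along its +y. It rests only at multiples of 0.022 (one place), 0 to 0.110, held by the holding pawl against a 5 to 7 N return spring, which draws it back a place if a stroke is cut short. Starts at 0. With the strip home, the vial is under the needle at 0.066 if it is in the bore at y = 33, at 0.088 if at y = 11. It can go one place too far; the lever cannot bring it back.
- lever (a joint): Ratchet lever angle in rad: 0 at rest, 0.94 at the far stop, anticlockwise from above about lever_pivot. The carriage clicks into the next place at about 0.85; one full stroke to the stop and back to rest feeds one place, never more. Pushing takes 3 to 7 N at the knob; a spring (1.5 to 2.5 N there) brings the lever back when let go.
- lever_knob (a point): On the axis of the lever's upright round black knob, 83 above the bench: 24 across from 76 to 90 above the bench, narrowing to 14 at 54; top at 100. It stands on a flat arm, 95 from the pivot (arm 36 to 42 above the bench). A stroke swings it 86 towards feeder -y.
- lever_pivot (a point): Fixed point on the lever's upright axis, at the knob's height (83). Its axes are the feeder's: y the feed direction. At rest the knob is at x = -85, y = +43 from here, at the far stop at x = -85, y = -43.
- needle_tip (a point): Lower end of the fixed sampling needle, 106 above the bench, over the middle of the carriage channel; clears a loaded vial's cap by 17.
- sampling_head: Fixed head carrying the needle: column 13 thick, 168 high, 40 beyond the needle (feeder +x); arm at 143 to 157, white needle carrier 16 (y) x 20 (x) at 126 to 166 above the bench. Origin: middle of the underside of the feeder's base plate, which is 152 (x) x 295 (y), 18 high; axes as lever_pivot.

How it is judged:
By the outcome, as a careful person would: the job done as asked, in the order asked, and still so for the second after the job is handed in, with the robot touching nothing.
It also fails if it takes over 72 s, if anything falls off the work surface, if the arm or the gripper's body presses on something with over 40 N, if the wrist force passes 120 N, or if a joint passes its speed limit or range.

ROBOT

A 7-joint arm with a two-finger parallel gripper is mounted at the origin on a cart in front of the work surface, level with it; the furniture and walls round the work are solid. World frame = base frame: x ahead of the robot, y to its left, z up, the work surface at z = 0. Lengths are in m, angles in degrees, forces in N, time in s.
With the tool pointing down it reaches from about 0.4 to 0.85 m from the base axis. Payload 4.4 kg.
Tool frame: the origin (TCP) lies midway between the tips of the shut fingers; the grasp point (between the pads) lies 19 mm behind it; z points along the fingers, y is the line along which they close (so a half turn about z gives the same grasp; the last joint's range is limited). The gripper opens to 94 mm and grips with 3 to 60 N. Pads are 16 mm wide; open, the fingers measure 119 mm over their backs; the gripper's body (75 mm by 177 mm) begins 78 mm behind the grasp point.
Start: joints at [67.162, 36.005, 2.206, 86.941, -1.547, 57.084, -1.146], TCP at [0.212, -0.614, 0.205] pointing down, gripper open.
Joint ranges: [-175.42, 175.42], [-21.48, 121.26], [-71.46, 75.88], [10.55, 141.38], [-63.04, 243.04], [13.31, 113.54], [-168.57, 168.57]. Speed limits (degrees/s): [147.25, 147.25, 180, 180, 180, 180, 180].

INTERFACE

Orientations are given as a 3x3 rotation matrix whose columns are the frame's x, y, z axes.
In Python, from plant import robot, imaging, telemetry gives the robot as it stands (robot), with the cameras (imaging) and the readings (telemetry).
- The arm moves only by the shell command python3 drive.py [FORCE], which reads ROWS from standard input. ROWS is a JSON list of rows, 1 to 8 of them, each an object with the fields aperture (the finger opening in m), xyz (a list: dx, dy, dz in m), turn (a turn about the tool's z in degrees); a field left out counts as zero (the opening has to be given); each row is the pose to reach, as a shift and turn from the pose commanded when the command began, along the tool's axes at that moment; what a row does not reach only later rows make up. A row lasts 1/10 s, in which the tool goes at most 0.05 m and 8.59 degrees, less where a joint would pass 70% of its speed; a pose out of reach is approached as far as the arm can. The fingers move at their own pace and stop on an object; FORCE is the grip in N (left out, the last holds). Time passes only in rows, so rows that do not move let the fingers close. It prints the time, the measured TCP pose, the force, the opening and the grip force at its end. Input that does not fit is refused with a message, and nothing moves.
- telemetry.state(): the state, without advancing time (a new reading comes with each control period).
- imaging.snapshot(name): name is "scene" or "top"; returns the picture (400x640x3 uint8, blue, green, red); there is no depth.
- imaging.camera_info(name): a dict with "camera_matrix" (3x3 intrinsics, pixels), "extrinsics" (4x4, takes a point from camera to world coordinates). Camera axes: x right, y down, z forward; pixel columns grow to the right and rows downward; lengths in m; the calibration is good to about 2 mm. A picture is of the moment at which its call begins. camera_info takes no time and is no camera call.
- robot.sign_off(): hands the job in; it is judged then, once.
The state is a dict: "time": time; "joint_pos": joint angles; "dq": joint speeds; "effort": joint torques, N m; "position": TCP position; "eef_rot": TCP orientation; "force": force on the tool from outside, world axes, zero at the start; "wrist_torque": the same for the moment, N m; "opening": finger opening in m; "gripper_force": force on a finger pad.
Only numpy, scipy, OpenCV 4.12 (cv2) and the standard library are available. Lean on these libraries where they do the work, as an engineer would, in place of code of your own. Each camera call takes 0.05 s, during which the arm holds its last target. There are 200 camera calls.

## Working session

There is one attempt and no reset: what is moved stays moved. The work goes in short steps, Python scripts to look and compute and a shell command to move; the robot and the scene stay as the last step left them, time stands still between calls to the robot, and variables do not carry over. Pictures are saved under pics/ and viewed, at most 10 in all, crops included, and the job is handed in when it is done.

```bash
ls; mkdir -p pics
python3 - <<'E'
from plant import robot, imaging, telemetry
import cv2,numpy as np
np.set_printoptions(precision=4,suppress=True)
s=telemetry.state();print(s['time'],s['position'],s['eef_rot'],s['opening'],s['force'])
for n in('scene','top'):
    im=imaging.snapshot(n);cv2.imwrite(f'pics/{n}0.png',im);c=imaging.camera_info(n);print(n,c['camera_matrix'],c['extrinsics'])
E
```

```text
drive.py
pics
plant.py
0.0 [ 0.2122 -0.6137  0.2046] [[ 0.9451  0.3267 -0.0007]
 [ 0.3267 -0.9451  0.0018]
 [-0.     -0.0019 -1.    ]] 0.09380945499057489 [ 0.0945  0.405  -0.3653]
scene [[448.9722   0.     323.4647]
 [  0.     448.9722 193.2584]
 [  0.       0.       1.    ]] [[-0.8452 -0.2448  0.4751 -0.0466]
 [-0.5342  0.4131 -0.7376  1.0594]
 [-0.0157 -0.8772 -0.4799  0.7034]
 [ 0.      0.      0.      1.    ]]
top [[368.1582   0.     319.1793]
 [  0.     368.1582 198.616 ]
 [  0.       0.       1.    ]] [[-0.0217 -0.9829  0.1826  0.3798]
 [-0.9997  0.02   -0.0115  0.1056]
 [ 0.0077 -0.1828 -0.9831  1.0383]
 [ 0.      0.      0.      1.    ]]
```

View pics/scene0.png

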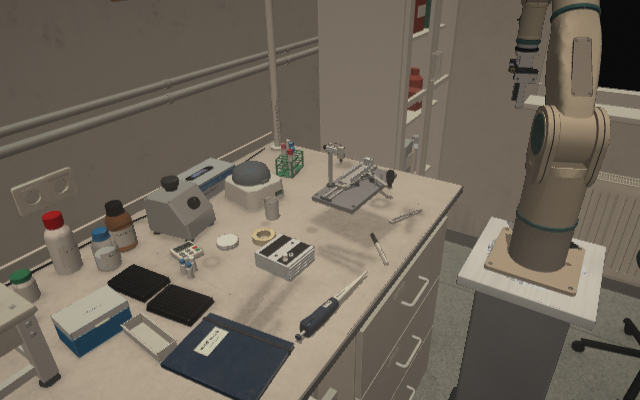

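View pics/top0.png

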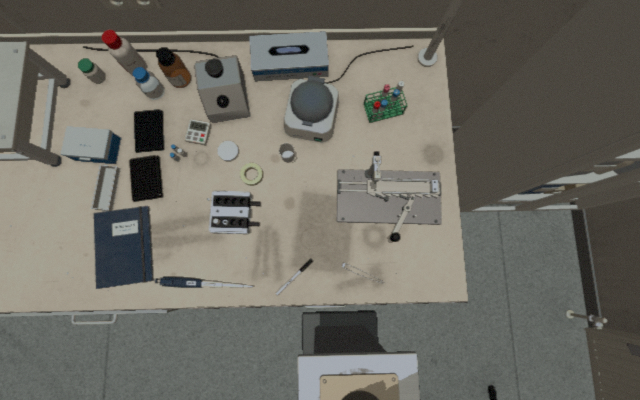

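The top view shows the cooling block at about (230,212) with both tabs pointing right (to (260,204) and (259,224)). The feeder is at (388,196), its knob at (395,237). I'll enlarge both for detail.

Run:
```python
import cv2,numpy as np
t=cv2.imread('pics/top0.png');s=cv2.imread('pics/scene0.png')
a=cv2.resize(t[180:245,200:270],(400,371),interpolation=cv2.INTER_CUBIC)
b=cv2.resize(s[225:285,245:325],(400,300),interpolation=cv2.INTER_CUBIC)
c=cv2.resize(t[140:250,325:455],(400,338),interpolation=cv2.INTER_CUBIC)[:300]
d=cv2.resize(s[135:225,300:420],(400,300),interpolation=cv2.INTER_CUBIC)
a=a[:300]
cv2.imwrite('pics/z0.png',np.vstack([np.hstack([a,b]),np.hstack([c,d])]))
```

```text
(no output)
```

View pics/z0.png

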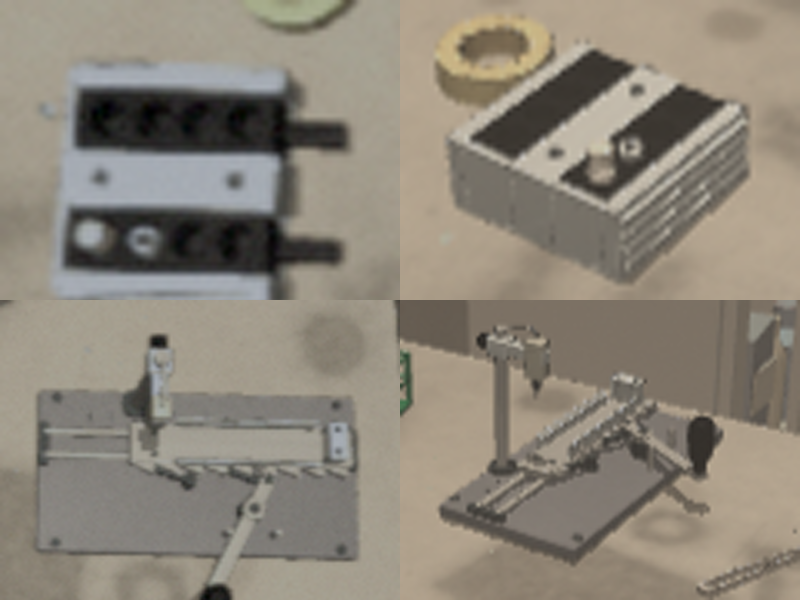

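The white cap (tall vial) is in the bore farthest from the tab (y=+33), so three strokes are needed. Its strip is in the groove nearer the robot. The needle head is at the top of the feeder, the keeper is the white block at its right end, and the lever is at rest.

```bash
cat > h.py <<'E'
import cv2,numpy as np
from plant import robot, imaging, telemetry
np.set_printoptions(precision=4,suppress=True)
C={n:imaging.camera_info(n) for n in('scene','top')}
def ray(n,p):
    K=np.array(C[n]['camera_matrix']);E=np.array(C[n]['extrinsics'])
    p=np.atleast_2d(np.float64(p));d=(np.c_[p,np.ones(len(p))]@np.linalg.inv(K).T)@E[:3,:3].T
    return E[:3,3],d
def plane(n,p,z):
    o,d=ray(n,p);return (o+d*((z-o[2])/d[:,2])[:,None])[:,:2]
def tri(ps,pt):
    o1,d1=ray('scene',ps);o2,d2=ray('top',pt);d1=d1[0];d2=d2[0]
    t=np.linalg.lstsq(np.c_[d1,-d2],o2-o1,rcond=None)[0];a=o1+d1*t[0];b=o2+d2*t[1]
    return (a+b)/2,np.linalg.norm(a-b)
def proj(n,P):
    K=np.array(C[n]['camera_matrix']);E=np.linalg.inv(np.array(C[n]['extrinsics']))
    q=K@(E[:3,:3]@np.array(P)+E[:3,3]);return q[:2]/q[2]
def blobs(im,mask,box,amin=8):
    x0,y0,x1,y1=box;m=np.zeros(mask.shape,np.uint8);m[y0:y1,x0:x1]=mask[y0:y1,x0:x1].astype(np.uint8)
    cs,_=cv2.findContours(m,cv2.RETR_EXTERNAL,cv2.CHAIN_APPROX_NONE)
    return sorted([c[:,0,:] for c in cs if len(c)>=amin],key=lambda c:-cv2.contourArea(c))
def rect(n,c,z):
    q=plane(n,c,z).astype(np.float32);(cx,cy),(w,h),a=cv2.minAreaRect(q*1000)
    if w<h: w,h,a=h,w,a+90
    return np.array([cx,cy,w,h,(a+90)%180-90])
E
python3 - <<'E'
from h import *
t=cv2.imread('pics/top0.png');s=cv2.imread('pics/scene0.png')
tg=t.max(2);sg=s.max(2)
print('dark top block')
for c in blobs(t,tg<75,(200,185,275,240)): print(rect('top',c,.043),c.min(0),c.max(0))
print('tabs z21')
for c in blobs(t,tg<75,(252,185,275,240),4): print(rect('top',c,.021),c.min(0),c.max(0))
hsv=cv2.cvtColor(t,cv2.COLOR_BGR2HSV);hs=cv2.cvtColor(s,cv2.COLOR_BGR2HSV)
print('block corner hsv',hsv[212,225],'bench',hsv[240,300],'plate',hsv[215,350],'carriage',hsv[187,400])
print('plate')
for c in blobs(t,(hsv[...,1]<28)&(hsv[...,2]>90),(328,160,450,232),60): print(rect('top',c,.018),c.min(0),c.max(0))
print('block light')
for c in blobs(t,(hsv[...,1]<28)&(hsv[...,2]>90)|(tg<75),(203,186,252,240),60): print(rect('top',c,.043),c.min(0),c.max(0))
print('knob top'); 
for c in blobs(t,tg<60,(385,225,405,248)): print(c.min(0),c.max(0),c.mean(0),plane('top',c.mean(0)[None],.09))
print('knob scene')
for c in blobs(s,sg<60,(380,160,402,195)): print(c.min(0),c.max(0),c.mean(0))
print('cap top')
for c in blobs(t,tg>170,(208,215,235,235),3): print(c.min(0),c.max(0),c.mean(0))
for c in blobs(s,sg>150,(275,250,300,265),3): print('cap scene',c.min(0),c.max(0),c.mean(0))
print('dark scene')
for c in blobs(s,sg<75,(255,230,320,275)): print(c.min(0),c.max(0),cv2.boxPoints(cv2.minAreaRect(c)))
print('keeper top')
for c in blobs(t,tg>165,(425,170,445,200),4): print(rect('top',c,.061),c.min(0),c.max(0))
E
```

```text
dark top block
[561.2821 321.879  126.0747  30.6326  88.84  ] [213 196] [259 207]
[504.3003 323.9167 126.1056  28.4937  86.3058] [212 217] [258 228]
tabs z21
[558.4612 272.2706  19.8316   8.5235  88.8325] [252 202] [259 205]
[502.2139 273.0999  16.8685   8.3542  88.8077] [252 222] [258 225]
block corner hsv [108  17 178] bench [ 19  41 130] plate [ 21  13 136] carriage [ 21  22 164]
plate
[ 575.9156 -102.8037  294.4689  203.5912   87.114 ] [336 160] [441 231]
block light
[533.2021 340.9972 122.97   121.2463  88.8474] [207 190] [251 234]
knob top
[390 233] [399 241] [394.36 236.72] [[ 0.4522 -0.0969]]
knob scene
[387 170] [393 186] [389.6765 177.5294]
cap top
[209 228] [234 231] [221.5385 229.4615]
[215 220] [216 221] [215.5 220.5]
[213 215] [234 215] [223.5 215. ]
cap scene [275 250] [289 264] [280.3103 256.1379]
cap scene [288 255] [299 264] [294.9444 260.7222]
cap scene [284 259] [287 260] [285.2857 259.4286]
cap scene [291 253] [292 255] [291.8 254.2]
dark scene
[260 235] [290 255] [[259.76 251.68]
 [285.68 232.24]
 [290.24 238.32]
 [264.32 257.76]]
[278 243] [308 263] [[277.6877 259.6025]
 [303.5236 239.3028]
 [308.6246 245.795 ]
 [282.7886 266.0946]]
keeper top
[ 588.6418 -221.9744   19.5463   10.9169   -4.4883] [433 183] [437 190]
[ 576.8896 -244.231     2.9541    2.721    -4.7731] [443 190] [444 191]
```

```bash
cat >> h.py <<'E'
def edge(im,p0,p1,half=3,sgn=0,n=40):
    """subpixel strongest-gradient edge near segment p0-p1; returns refined end points"""
    g=cv2.cvtColor(im,cv2.COLOR_BGR2GRAY).astype(np.float32)
    p0,p1=np.float64(p0),np.float64(p1);u=(p1-p0)/np.linalg.norm(p1-p0);nv=np.array([-u[1],u[0]])
    o=np.arange(-half,half+.01,.1);P=p0+(p1-p0)*np.linspace(0,1,n)[:,None]
    q=(P[:,None]+o[None,:,None]*nv).astype(np.float32)
    v=cv2.GaussianBlur(cv2.remap(g,q[...,0],q[...,1],cv2.INTER_CUBIC),(9,1),0)
    d=np.gradient(v,axis=1);d=np.abs(d) if sgn==0 else np.clip(d*sgn,0,None)
    k=d.argmax(1);pts=q[np.arange(n),k]
    L=cv2.fitLine(pts,cv2.DIST_HUBER,0,.01,.01).ravel();c=L[2:];l=L[:2]
    return c+l*((p0-c)@l),c+l*((p1-c)@l),np.median(np.abs((pts-c)@np.array([-l[1],l[0]])))
E
python3 - <<'E'
from h import *
t=cv2.imread('pics/top0.png');s=cv2.imread('pics/scene0.png')
def rep(nm,a,b,z,h=2,sg=0):
    e=edge(t,a,b,h,sg);q=plane('top',[e[0],e[1]],z);d=q[1]-q[0];print(nm,np.round([*e[0],*e[1],e[2]],2),q.ravel(),'ang',np.degrees(np.arctan2(d[1],d[0])))
rep('plate up',(341,170),(366,170),.018);rep('plate up2',(385,170),(436,170),.018)
rep('plate low',(341,222),(385,222.5),.018);rep('plate R',(440,173),(441,180),.018);rep('plate R2',(440.5,200),(441,220),.018);rep('plate L',(337.5,174),(337.3,219),.018)
rep('strip up',(216,218),(244,218),.043);rep('strip lo',(214,227),(244,228),.043)
rep('strip2 up',(216,196),(244,197),.043);rep('strip2 lo',(216,206),(244,207),.043)
rep('strip far',(212.5,218),(212,226),.043)
rep('tab up',(252,222),(257,222),.021);rep('tab lo',(252,226),(257,226),.021);rep('tab tip',(259,223),(259,225),.021)
rep('block L',(211.5,195),(209.5,228),.043)
a=cv2.resize(t[172:202,365:445],(800,300),interpolation=cv2.INTER_CUBIC)
d=cv2.resize(s[140:200,320:400],(400,300),interpolation=cv2.INTER_CUBIC)
e=cv2.resize(t[140:200,355:395],(200,300),interpolation=cv2.INTER_CUBIC)
f=cv2.resize(t[195:245,380:410],(180,300),interpolation=cv2.INTER_CUBIC)
cv2.imwrite('pics/z1.png',np.vstack([a,np.hstack([d,e,f,np.zeros((300,20,3),np.uint8)])]))
E
```

```text
plate up [341.02 168.6  366.02 169.05   0.15] [ 0.6554  0.0292  0.6527 -0.0424] ang -92.18437336755882
plate up2 [385.01 169.55 435.97 171.02   0.22] [ 0.6502 -0.0968  0.6429 -0.2428] ang -92.8354557087538
plate low [341.   222.58 385.   222.54   0.09] [ 0.5002  0.0343  0.4977 -0.0884] ang -91.13584905863179
plate R [440.02 173.   440.17 180.02   0.07] [ 0.6369 -0.2539  0.6163 -0.2527] ang 176.55896080845818
plate R2 [441.01 200.   441.13 220.     0.05] [ 0.5583 -0.2503  0.5016 -0.2459] ang 175.6047913156502
plate L [336.21 174.05 338.   218.97   0.26] [0.6396 0.0435 0.5105 0.0424] ang -179.5190803590067
strip up [216.04 216.12 244.03 216.78   0.16] [0.5219 0.3755 0.5186 0.2995] ang -92.5426638159093
strip lo [214.   227.04 244.01 227.62   0.08] [0.4922 0.3801 0.489  0.2991] ang -92.29978890131105
strip2 up [216.06 194.63 244.05 195.94   0.16] [0.5816 0.3772 0.5763 0.3003] ang -93.87767376444322
strip2 lo [216.   205.9  244.01 206.53   0.09] [0.5501 0.3764 0.5468 0.2999] ang -92.4964711235901
strip far [211.47 217.9  210.66 225.86   0.21] [0.5173 0.3877 0.4956 0.3892] ang 176.0592058121159
tab up [252.06 220.98 257.04 221.28   0.04] [0.5094 0.2813 0.5083 0.2675] ang -94.71545867853096
tab lo [252.   225.81 257.   225.76   0.04] [0.496  0.2813 0.4958 0.2675] ang -90.63843513034229
tab tip [259.17 223.   259.21 225.     0.02] [0.5034 0.2616 0.4978 0.2614] ang -178.43941695757962
block L [213.11 195.15 210.1  228.05   0.24] [0.5803 0.3852 0.4897 0.3905] ang 176.6313567854623
```

View pics/z1.png

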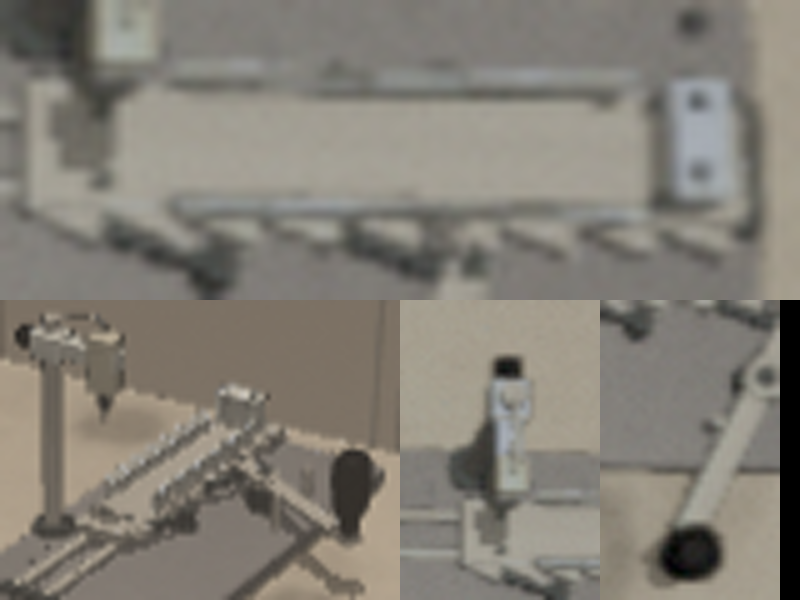

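The zoom shows the carriage channel between two bright cheek lines, at rows ≈179.5 and ≈193. The keeper bridge spans u 432–438, v 180–192, and the knob is clear of everything around it. Next I'll get the fine lines.

Run:
```python
from h import *
t=cv2.imread('pics/top0.png');s=cv2.imread('pics/scene0.png')
def rep(nm,a,b,z,h=1.2,sg=0):
    e=edge(t,a,b,h,sg);q=plane('top',[e[0],e[1]],z);d=q[1]-q[0];print(nm,np.round([*e[0],*e[1],e[2]],2),q.ravel(),'ang',round(np.degrees(np.arctan2(d[1],d[0])),2))
rep('upcheek outer',(388,178.5),(426,179),.044,1.5,1);rep('upcheek inner',(388,180.5),(426,181),.044,1.5,-1)
rep('locheek inner',(388,191.8),(420,193),.044,1.3,1);rep('locheek outer',(388,193.5),(420,194),.044,1.5,-1)
rep('keep up',(433,180),(437,180),.061,1.5);rep('keep lo',(433,192),(437,192),.061,1.5)
rep('keep L',(432,183),(432,190),.061,1.5);rep('keep R',(438,183),(438,190),.061,1.5)
rep('stop R',(440,184),(440,190),.044,1.5,-1)
rep('carriage L(end)',(368,181),(368,191),.034,1.5,1)
# triangulations
def show(n,a,b): p,e=tri(a,b);print(n,p,'gap',round(e,4))
show('knob mid',(389.7,177.8),(394.4,236.7))
g=t.max(2).astype(int);print(s.max(2)[167:192,380:400].tolist()[0:0])
m=s.max(2)<70
for r in range(166,194): 
    c=np.where(m[r,375:402])[0]+375
    if len(c):print(r,c.min(),c.max(),end='; ')
print()
# scene strip corners via edges
def sedge(a,b,h=1.5): e=edge(s,a,b,h);return e[0],e[1]
def isect(A,B):
    f=lambda e:np.cross([*e[0],1],[*e[1],1]);p=np.cross(f(A),f(B));return p[:2]/p[2]
T=[edge(t,(216,217),(244,217.5),2),edge(t,(214,227.04),(244,227.6),1.5)]
far=edge(t,(211.5,218),(210.7,226),1.5);near=edge(t,(250,218.5),(250,226),1.5)
print('near',plane('top',near[:2],.043).ravel())
A=sedge((280,257),(300,243));B=sedge((286,264),(305,249.5));F=sedge((279.5,260),(283,264.5));N=sedge((302,240.5),(307,244.5))
for n,(p,q) in {'UF':((A,F),(T[0],far)),'LF':((B,F),(T[1],far)),'UN':((A,N),(T[0],near)),'LN':((B,N),(T[1],near))}.items():
    P,Q=isect(*p),isect(*q);show(n+str(np.round(P,1))+str(np.round(Q,1)),P,Q)
show('keeper top mid?',(320+243/5,140+(388-300)/5),(435.2,185.9))
```

```text
upcheek outer [388.01 177.99 426.01 178.5    0.25] [ 0.6189 -0.0986  0.6153 -0.2044] ang -91.93
upcheek inner [388.   180.02 426.01 180.38   0.16] [ 0.6131 -0.0983  0.61   -0.204 ] ang -91.69
locheek inner [388.03 191.41 419.9  194.15   0.52] [ 0.5808 -0.0966  0.5714 -0.1842] ang -96.18
locheek outer [388.07 192.15 420.   193.92   0.64] [ 0.5788 -0.0966  0.572  -0.1845] ang -94.38
keep up [432.98 179.63 436.96 179.38   0.18] [ 0.6078 -0.2179  0.6082 -0.2289] ang -87.47
keep lo [432.99 191.34 436.99 191.28   0.06] [ 0.5751 -0.2154  0.5751 -0.2263] ang -90.26
keep L [431.88 183.01 432.23 189.99   0.03] [ 0.5984 -0.2142  0.5789 -0.2136] ang 178.37
keep R [437.95 183.01 439.19 189.78   0.16] [ 0.598  -0.2308  0.5791 -0.2326] ang -174.46
stop R [440.8 184.  440.8 190.    0. ] [ 0.5989 -0.2443  0.5819 -0.2429] ang 175.29
carriage L(end) [369.21 181.07 368.68 191.04   0.05] [ 0.6135 -0.0474  0.585  -0.0446] ang 174.33
knob mid [ 0.454  -0.1006  0.0723] gap 0.0008
[]
170 389 391; 171 388 393; 172 387 393; 173 387 393; 174 387 393; 175 386 393; 176 386 394; 177 386 393; 178 387 393; 179 387 393; 180 387 392; 181 387 392; 182 387 391; 183 388 391; 184 388 391; 185 388 391; 186 388 390; 
near [0.5136 0.286  0.4932 0.2861]
UF[276.6 259.9][211.4 215.3] [0.5241 0.3876 0.0445] gap 0.0002
LF[285.4 265.1][210.5 227. ] [0.4938 0.3905 0.0425] gap 0.0026
UN[300.6 241.3][249.  217.1] [0.5201 0.2877 0.0403] gap 0.0051
LN[310.  245.4][248.8 227.7] [0.4911 0.2881 0.0382] gap 0.0046
keeper top mid? [ 0.5899 -0.2218  0.0632] gap 0.0005
```

Measured: the strip top is at z≈0.042, and the tab is at about (0.503, 0.272) with strip yaw −2.4°. The carriage home is about (0.595, −0.150) with yaw ≈ −2.2°, and the knob is at (0.453, −0.099). These agree with the text's heights. Now I'll move towards the tab.

```bash
cat > to.py <<'E'
import sys,numpy as np
from plant import robot, imaging, telemetry
# usage: to.py x y z yawdeg (angle of tool x axis in world)
s=telemetry.state();P=np.array(s['position']);R=np.array(s['eef_rot'])
x,y,z,a=map(float,sys.argv[1:5]);cur=np.degrees(np.arctan2(R[1,0],R[0,0]))
print('pos',P.round(4),'yaw',cur.round(2),'F',np.round(s['force'],2),'t',round(s['time'],2),'open',round(s['opening'],4))
print('shift',(R.T@(np.array([x,y,z])-P)).round(4),'turn',round(-((a-cur+180)%360-180),2))
E
python3 to.py .45 -.25 .205 50; python3 to.py .5025 .2715 .13 87.6
echo '[{"aperture": 0.094,"xyz": [0.115,-0.09,0],"turn": -10},{"aperture": 0.094,"xyz": [0.23,-0.18,0],"turn": -20},{"aperture": 0.094,"xyz": [0.345,-0.266,0],"turn": -31},{"aperture": 0.094,"xyz": [0.345,-0.266,0],"turn": -31},{"aperture": 0.094,"xyz": [0.345,-0.266,0],"turn": -31},{"aperture": 0.094,"xyz": [0.345,-0.266,0],"turn": -31},{"aperture": 0.094,"xyz": [0.345,-0.266,0],"turn": -31},{"aperture": 0.094,"xyz": [0.345,-0.266,0],"turn": -31}]' | python3 drive.py; echo '[{"aperture": 0.094},{"aperture": 0.094}]' | python3 drive.py; python3 to.py .5025 .2715 .13 87.6
```

```text
time: 0.9
position: [0.4325, -0.2782, 0.2054]
eef_rot: [[0.642, 0.767, -0.0], [0.767, -0.642, 0.0], [-0.0, -0.0, -1.0]]
force: [1.4, -0.7, 0.4]
opening: 0.0941
gripper_force: 0.0
time: 1.1
position: [0.4324, -0.2787, 0.2053]
eef_rot: [[0.639, 0.769, -0.0], [0.769, -0.639, 0.0], [-0.0, -0.001, -1.0]]
force: [-0.2, -0.8, -0.1]
opening: 0.0938
gripper_force: 0.0
pos [ 0.4324 -0.2787  0.2053] yaw 50.27 F [-0.21 -0.78 -0.08] t 1.1 open 0.0938
shift [ 0.4679 -0.2978  0.0754] turn -37.33
```

```bash
echo '[{"aperture": 0.094,"xyz": [0.12,-0.075,0],"turn": -10},{"aperture": 0.094,"xyz": [0.24,-0.15,0],"turn": -20},{"aperture": 0.094,"xyz": [0.33,-0.21,0],"turn": -30},{"aperture": 0.094,"xyz": [0.33,-0.21,0],"turn": -37.3},{"aperture": 0.094,"xyz": [0.33,-0.21,0],"turn": -37.3},{"aperture": 0.094,"xyz": [0.33,-0.21,0],"turn": -37.3},{"aperture": 0.094,"xyz": [0.33,-0.21,0],"turn": -37.3},{"aperture": 0.094,"xyz": [0.33,-0.21,0],"turn": -37.3}]' | python3 drive.py >/dev/null; python3 to.py .5025 .2715 .1 87.6
```

```text
pos [0.4832 0.1084 0.2054] yaw 87.24 F [0.98 0.15 0.09] t 1.9 open 0.094
shift [0.1639 0.0114 0.1054] turn -0.36
```

```bash
echo '[{"aperture": 0.04,"xyz": [0.05,0.0035,0.03],"turn": -0.4},{"aperture": 0.04,"xyz": [0.1,0.007,0.06],"turn": -0.4},{"aperture": 0.04,"xyz": [0.164,0.0114,0.1],"turn": -0.4},{"aperture": 0.04,"xyz": [0.164,0.0114,0.105],"turn": -0.4},{"aperture": 0.04,"xyz": [0.164,0.0114,0.105],"turn": -0.4},{"aperture": 0.04,"xyz": [0.164,0.0114,0.105],"turn": -0.4},{"aperture": 0.04,"xyz": [0.164,0.0114,0.105],"turn": -0.4}]' | python3 drive.py >/dev/null; python3 to.py .5025 .2715 .005 87.6
python3 - <<'E'
from h import *
t=imaging.snapshot('top');s=imaging.snapshot('scene')
a=cv2.resize(t[185:245,200:280],(640,480),interpolation=cv2.INTER_CUBIC);cv2.imwrite('pics/z2.png',a)
E
```

```text
pos [0.5028 0.2684 0.1008] yaw 87.56 F [0.24 0.15 1.14] t 2.6 open 0.0421
shift [ 0.0033 -0.0005  0.0958] turn -0.04
```

View pics/z2.png

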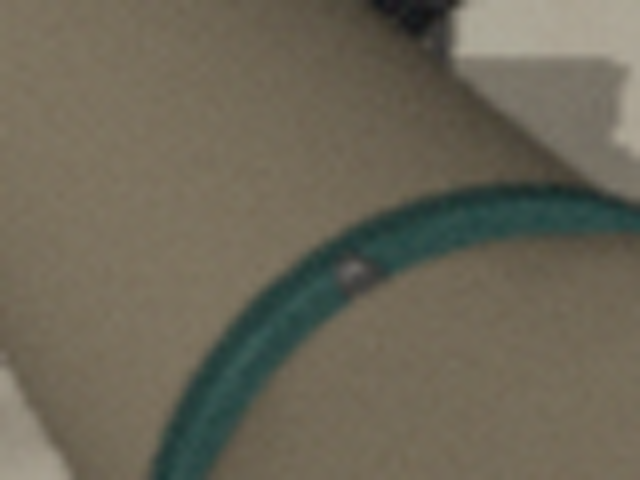

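The arm hides the tab in the top view, so I'll go by the measurement and descend with the 42 mm opening.

```bash
echo '[{"aperture": 0.04,"xyz": [0.0023,-0.0005,0.04]},{"aperture": 0.04,"xyz": [0.0023,-0.0005,0.075]},{"aperture": 0.04,"xyz": [0.0023,-0.0005,0.09]},{"aperture": 0.04,"xyz": [0.0023,-0.0005,0.0965]},{"aperture": 0.04,"xyz": [0.0023,-0.0005,0.0965]},{"aperture": 0.04,"xyz": [0.0023,-0.0005,0.0965]}]' | python3 drive.py; echo '[{"aperture": 0.0},{"aperture": 0.0},{"aperture": 0.0},{"aperture": 0.0},{"aperture": 0.0},{"aperture": 0.0}]' | python3 drive.py 40
```

```text
time: 3.3
position: [0.5023, 0.2739, 0.0053]
eef_rot: [[0.039, 0.999, 0.002], [0.999, -0.039, 0.001], [0.001, 0.002, -1.0]]
force: [-0.6, 0.2, 0.4]
opening: 0.0404
gripper_force: 0.0
time: 3.9
position: [0.5028, 0.2738, 0.0045]
eef_rot: [[0.04, 0.999, 0.003], [0.999, -0.04, 0.001], [0.001, 0.003, -1.0]]
force: [2.9, 0.1, 1.3]
opening: 0.0117
gripper_force: 39.9
```

```bash
echo '[{"aperture": 0,"xyz": [-0.005,0,-0.0005]},{"aperture": 0,"xyz": [-0.015,0,-0.0005]},{"aperture": 0,"xyz": [-0.03,0,-0.0005]},{"aperture": 0,"xyz": [-0.045,0,-0.0005]},{"aperture": 0,"xyz": [-0.06,0,-0.0005]},{"aperture": 0,"xyz": [-0.075,0,-0.0005]},{"aperture": 0,"xyz": [-0.09,0,-0.0005]},{"aperture": 0,"xyz": [-0.09,0,-0.0005]}]' | python3 drive.py; echo '[{"aperture": 0,"xyz": [-0.01,0,0]},{"aperture": 0,"xyz": [-0.02,0,0]},{"aperture": 0,"xyz": [-0.03,0,0]},{"aperture": 0,"xyz": [-0.04,0,0]},{"aperture": 0,"xyz": [-0.04,0,0.001]},{"aperture": 0,"xyz": [-0.04,0,0.002]},{"aperture": 0,"xyz": [-0.04,0,0.003]},{"aperture": 0,"xyz": [-0.04,0,0.003]}]' | python3 drive.py
```

```text
time: 4.7
position: [0.4967, 0.1789, 0.0042]
eef_rot: [[0.043, 0.999, -0.003], [0.999, -0.043, -0.004], [-0.004, -0.003, -1.0]]
force: [1.4, -2.5, -0.6]
opening: 0.0116
gripper_force: 39.9
time: 5.5
position: [0.4962, 0.1441, 0.0015]
eef_rot: [[0.038, 0.999, 0.0], [0.999, -0.038, 0.0], [0.0, 0.0, -1.0]]
force: [-0.1, -0.9, -1.2]
opening: 0.0117
gripper_force: 39.9
```

```bash
echo '[{"aperture": 0.035},{"aperture": 0.035},{"aperture": 0.035},{"aperture": 0.035,"xyz": [0,0,-0.03]},{"aperture": 0.035,"xyz": [0,0,-0.08]},{"aperture": 0.035,"xyz": [-0.03,0,-0.13]},{"aperture": 0.035,"xyz": [-0.08,0,-0.18]},{"aperture": 0.035,"xyz": [-0.13,0,-0.2]}]' | python3 drive.py >/dev/null; echo '[{"aperture": 0.06,"xyz": [-0.05,0,0]},{"aperture": 0.06,"xyz": [-0.1,-0.02,0]},{"aperture": 0.06,"xyz": [-0.15,-0.04,0]},{"aperture": 0.06,"xyz": [-0.15,-0.04,0]}]' | python3 drive.py
python3 - <<'E'
from h import *
t=imaging.snapshot('top');s=imaging.snapshot('scene');cv2.imwrite('pics/top1.png',t);cv2.imwrite('pics/scene1.png',s)
a=cv2.resize(t[180:245,200:320],(800,433),interpolation=cv2.INTER_CUBIC);cv2.imwrite('pics/z3.png',a)
for c in blobs(t,t.max(2)<75,(250,195,320,245)): print(rect('top',c,.04),c.min(0),c.max(0))
E
```

```text
time: 6.7
position: [0.4428, -0.1142, 0.1856]
eef_rot: [[0.048, 0.999, -0.003], [0.999, -0.048, -0.003], [-0.003, -0.003, -1.0]]
force: [0.1, 0.6, -0.5]
opening: 0.0594
gripper_force: 0.0
[494.3038 195.2372 122.4133  27.3044  88.7985] [260 220] [305 230]
[556.5773 271.9208  25.0452  11.1562  88.8286] [250 201] [259 205]
```

View pics/z3.png

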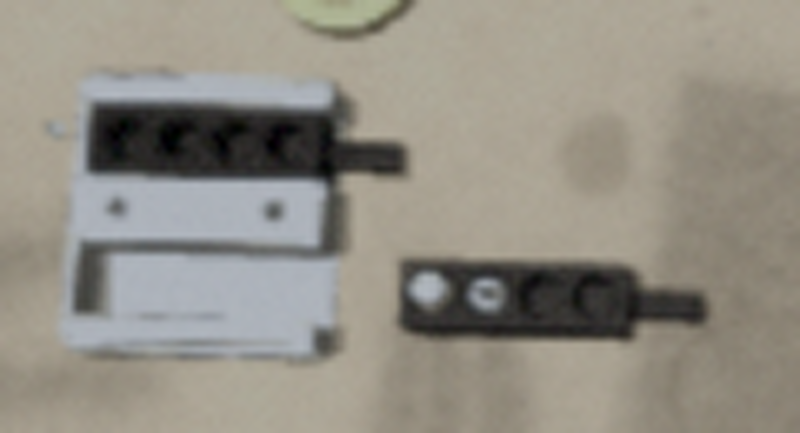

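The strip stands on the bench with both vials seated. Its top face runs from u≈260 to 295 and v≈219 to 229, and the tall vial is at (264,223). The empty strip is undisturbed.

```bash
python3 - <<'E'
from h import *
t=cv2.imread('pics/top1.png');s=cv2.imread('pics/scene1.png')
def rep(nm,a,b,zs,h=1.5,sg=0):
    e=edge(t,a,b,h,sg)
    for z in zs:
        q=plane('top',[e[0],e[1]],z);d=q[1]-q[0];print(nm,z,np.round(e[2],2),q.ravel(),'ang',round(np.degrees(np.arctan2(d[1],d[0])),2))
rep('up',(262,219.3),(293,220),[.04]);rep('lo',(262,229.5),(293,230.5),[.04,0]);rep('L',(260.3,221),(260.3,228),[.04,0]);rep('R',(295,221.5),(295,228),[.04,0])
rep('tabup',(297,223.7),(303,224),[.018]);rep('tablo',(297,228),(303,228),[.018]);rep('tip',(305.8,224.5),(305.8,227.5),[.018])
c=blobs(t,t.max(2)>150,(261,220,269,228),3)[0];p=c.mean(0);print('cap',p,plane('top',p,.055))
# height check: cap in scene
q=proj('scene',[*plane('top',p,.055)[0],.055]).round().astype(int);print('exp',q)
for c in blobs(s,s.max(2)>140,(q[0]-10,q[1]-8,q[0]+10,q[1]+8),3): 
    r,g=tri(c.mean(0),p);print(c.mean(0),r,g)
E
python3 to.py .4975 .207 .15 87.6
```

```text
up 0.04 0.05 [0.5127 0.251  0.5099 0.1665] ang -91.85
lo 0.04 0.06 [0.4821 0.2509 0.4786 0.1668] ang -92.42
lo 0 0.06 [0.4862 0.2567 0.4825 0.1693] ang -92.42
L 0.04 0.05 [0.5065 0.2583 0.4874 0.258 ] ang -179.13
L 0 0.05 [0.5116 0.2644 0.4917 0.2641] ang -179.13
R 0.04 0.32 [0.5025 0.1585 0.4856 0.1622] ang 167.76
R 0 0.32 [0.5074 0.1606 0.4898 0.1645] ang 167.76
tabup 0.018 0.0 [0.5018 0.1568 0.5006 0.1401] ang -94.07
tablo 0.018 0.0 [0.4881 0.157  0.4878 0.1404] ang -91.2
tip 0.018 0.21 [0.4962 0.1345 0.4886 0.1322] ang -163.4
cap [263.6667 222.6667] [[0.4999 0.2443]]
exp [317 231]
[314.0469 229.    ] [0.5033 0.2458 0.0597] 0.009018663902433456
[316.5 235.5] [0.5014 0.2462 0.0412] 0.0002851722618898446
pos [ 0.4457 -0.1096  0.186 ] yaw 87.53 F [0.56 0.66 0.4 ] t 6.8 open 0.0604
shift [0.3186 0.0381 0.0358] turn -0.07
```

Strip centre is at (0.498, 0.2105). I'll grasp the body there, with the tips at z≈0.019.

```bash
echo '[{"aperture": 0.06,"xyz": [0.05,0.006,0]},{"aperture": 0.06,"xyz": [0.1,0.012,0]},{"aperture": 0.06,"xyz": [0.15,0.018,0]},{"aperture": 0.06,"xyz": [0.2,0.024,0]},{"aperture": 0.06,"xyz": [0.25,0.03,0]},{"aperture": 0.06,"xyz": [0.3,0.036,0]},{"aperture": 0.06,"xyz": [0.322,0.038,0.03]},{"aperture": 0.06,"xyz": [0.322,0.038,0.06]}]' | python3 drive.py >/dev/null; echo '[{"aperture": 0.06},{"aperture": 0.06}]' | python3 drive.py>/dev/null; python3 to.py .498 .2105 .019 87.6
```

```text
pos [0.4961 0.2138 0.1259] yaw 87.89 F [-0.01  0.44  0.33] t 7.8 open 0.06
shift [-0.0032  0.0021  0.1069] turn 0.29
```

```bash
echo '[{"aperture": 0.06,"xyz": [-0.0032,0.002,0.04],"turn": 0.3},{"aperture": 0.06,"xyz": [-0.0032,0.002,0.08],"turn": 0.3},{"aperture": 0.06,"xyz": [-0.0032,0.002,0.1],"turn": 0.3},{"aperture": 0.06,"xyz": [-0.0032,0.002,0.107],"turn": 0.3},{"aperture": 0.06,"xyz": [-0.0032,0.002,0.107],"turn": 0.3},{"aperture": 0.06,"xyz": [-0.0032,0.002,0.107],"turn": 0.3}]' | python3 drive.py>/dev/null; python3 to.py .498 .2105 .019 87.6; echo '[{"aperture": 0},{"aperture": 0},{"aperture": 0},{"aperture": 0},{"aperture": 0}]' | python3 drive.py 30
```

```text
pos [0.5001 0.2097 0.0206] yaw 87.45 F [-0.73  0.11 -0.45] t 8.4 open 0.0603
shift [ 0.0007 -0.0021  0.0016] turn -0.15
time: 8.9
position: [0.499, 0.209, 0.0191]
eef_rot: [[0.044, 0.999, 0.001], [0.999, -0.044, 0.0], [0.0, 0.001, -1.0]]
force: [-0.9, 0.3, 2.3]
opening: 0.028
gripper_force: 30.0
```

```bash
python3 to.py .475 -.13 .151 87.75; echo '[{"aperture": 0,"xyz": [0,0,-0.02]},{"aperture": 0,"xyz": [0,0,-0.06]},{"aperture": 0,"xyz": [-0.02,0,-0.1]},{"aperture": 0,"xyz": [-0.06,0,-0.132]},{"aperture": 0,"xyz": [-0.11,-0.005,-0.132]},{"aperture": 0,"xyz": [-0.16,-0.01,-0.132]},{"aperture": 0,"xyz": [-0.21,-0.01,-0.132]},{"aperture": 0,"xyz": [-0.24,-0.01,-0.132]}]' | python3 drive.py; python3 to.py .475 -.133 .151 87.75
```

```text
pos [0.499  0.209  0.0191] yaw 87.46 F [-0.86  0.31  2.35] t 8.9 open 0.028
shift [-0.3398 -0.0089 -0.1319] turn -0.29
time: 9.7
position: [0.4766, -0.0346, 0.1506]
eef_rot: [[0.048, 0.999, -0.002], [0.999, -0.048, -0.002], [-0.002, -0.002, -1.0]]
force: [0.5, 0.5, -1.9]
opening: 0.0276
gripper_force: 30.0
pos [ 0.4766 -0.0346  0.1506] yaw 87.25 F [ 0.48  0.52 -1.87] t 9.7 open 0.0276
shift [-0.0983  0.0031 -0.0002] turn -0.5
```

```bash
echo '[{"aperture": 0,"xyz": [-0.04,0,0],"turn": -0.3},{"aperture": 0,"xyz": [-0.08,0,0],"turn": -0.3},{"aperture": 0,"xyz": [-0.098,0,0],"turn": -0.3},{"aperture": 0,"xyz": [-0.1,0.03,0],"turn": -0.3},{"aperture": 0,"xyz": [-0.102,0.07,0],"turn": -0.3},{"aperture": 0,"xyz": [-0.103,0.105,0],"turn": -0.3},{"aperture": 0,"xyz": [-0.103,0.115,0],"turn": -0.3},{"aperture": 0,"xyz": [-0.103,0.115,0],"turn": -0.3}]' | python3 drive.py>/dev/null;echo '[{"aperture": 0},{"aperture": 0}]' | python3 drive.py>/dev/null; python3 to.py .5958 -.1325 .151 87.8
python3 - <<'E'
from h import *
t=imaging.snapshot('top');s=imaging.snapshot('scene');cv2.imwrite('pics/top2.png',t);cv2.imwrite('pics/scene2.png',s)
a=cv2.resize(s[110:210,310:410],(500,500),interpolation=cv2.INTER_CUBIC);b=cv2.resize(t[150:250,345:405],(300,500),interpolation=cv2.INTER_CUBIC)
cv2.imwrite('pics/z4.png',np.hstack([a,b]))
E
```

```text
pos [ 0.5866 -0.1384  0.1507] yaw 87.77 F [-0.58  1.31 -1.58] t 10.7 open 0.0277
shift [ 0.0062  0.0089 -0.0004] turn -0.03
```

View pics/z4.png

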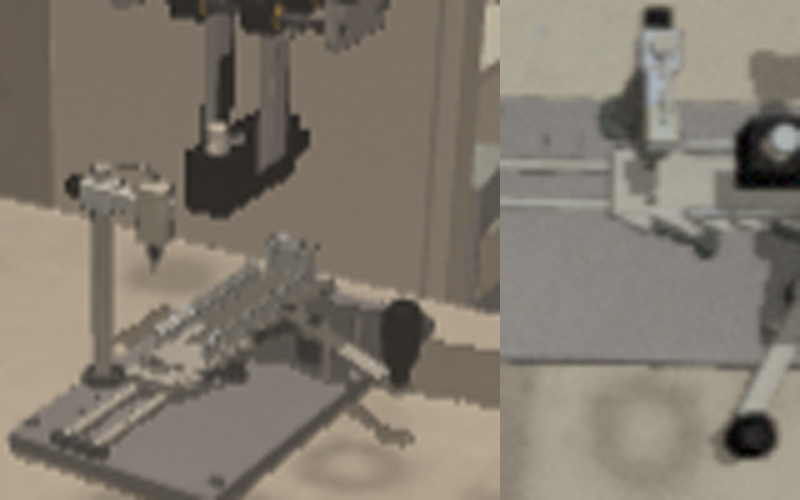

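The scene view shows the strip held level above the feeder, with the tall vial seated and the strip clear of the needle. The top view shows the strip's end at (492,180). I'll measure the channel's cross profile more precisely.

Run:
```python
from h import *
t=cv2.imread('pics/top0.png').max(2).astype(np.float32)
th=np.radians(-2.2);Y=np.array([-np.sin(th),np.cos(th)]);X=np.array([np.cos(th),np.sin(th)])
o=np.array([.595,-.150]);xs=np.arange(-.030,.0305,.0015)
print('xs(mm)',(xs*1e3).tolist())
for y0,y1 in((-.05,-.02),(-.02,.01),(.01,.04),(-.05,.04)):
    pr=[]
    for x in xs:
        v=[]
        for y in np.arange(y0,y1,.002):
            p=proj('top',[*(o+X*x+Y*y),.044]);v.append(p)
        v=np.float32(v);pr.append(cv2.remap(t,v[None,:,0],v[None,:,1],cv2.INTER_CUBIC).mean())
    print(y0,np.round(pr).astype(int).tolist())
```

```text
xs(mm) [-30.0, -28.499999999999996, -26.999999999999996, -25.499999999999996, -23.999999999999993, -22.499999999999993, -20.99999999999999, -19.49999999999999, -17.99999999999999, -16.499999999999986, -14.999999999999986, -13.499999999999984, -11.999999999999982, -10.499999999999982, -8.99999999999998, -7.499999999999979, -5.999999999999978, -4.499999999999976, -2.999999999999975, -1.4999999999999736, 2.7755575615628914e-14, 1.500000000000029, 3.00000000000003, 4.500000000000032, 6.000000000000033, 7.500000000000035, 9.000000000000036, 10.500000000000037, 12.000000000000039, 13.500000000000039, 15.00000000000004, 16.500000000000043, 18.000000000000043, 19.500000000000046, 21.000000000000046, 22.500000000000046, 24.00000000000005, 25.50000000000005, 27.000000000000053, 28.500000000000053, 30.000000000000053]
-0.05 [119, 117, 119, 125, 133, 137, 135, 130, 128, 130, 144, 160, 165, 164, 164, 164, 164, 164, 163, 162, 161, 162, 163, 164, 164, 164, 162, 160, 150, 123, 103, 113, 133, 145, 147, 137, 128, 126, 126, 127, 128]
-0.02 [102, 116, 130, 137, 138, 131, 114, 107, 119, 139, 150, 160, 162, 164, 165, 165, 165, 164, 163, 162, 162, 162, 162, 163, 163, 163, 161, 162, 147, 117, 106, 123, 136, 137, 133, 125, 123, 126, 128, 128, 128]
0.01 [94, 97, 108, 124, 137, 137, 120, 121, 141, 153, 151, 155, 161, 164, 164, 165, 165, 165, 164, 163, 162, 162, 162, 163, 162, 162, 161, 160, 143, 122, 116, 123, 124, 122, 124, 126, 128, 128, 128, 128, 128]
-0.05 [105, 110, 119, 129, 136, 135, 123, 119, 129, 140, 148, 159, 163, 164, 165, 165, 165, 164, 163, 162, 162, 162, 162, 163, 163, 163, 162, 161, 147, 120, 108, 120, 131, 135, 135, 130, 126, 127, 127, 128, 128]
```

```bash
python3 to.py .596 -.1325 .075 88.0; echo '[{"aperture": 0,"xyz": [0.0064,0.009,0],"turn": -0.2},{"aperture": 0,"xyz": [0.0064,0.009,0],"turn": -0.2},{"aperture": 0,"xyz": [0.0064,0.009,0.02],"turn": -0.2},{"aperture": 0,"xyz": [0.0064,0.009,0.04],"turn": -0.2},{"aperture": 0,"xyz": [0.0064,0.009,0.06],"turn": -0.2},{"aperture": 0,"xyz": [0.0064,0.009,0.0755],"turn": -0.2},{"aperture": 0,"xyz": [0.0064,0.009,0.0755],"turn": -0.2},{"aperture": 0,"xyz": [0.0064,0.009,0.0755],"turn": -0.2}]' | python3 drive.py; python3 to.py .596 -.1325 .0535 88.0
python3 - <<'E'
from h import *
t=imaging.snapshot('top');s=imaging.snapshot('scene');cv2.imwrite('pics/top3.png',t);cv2.imwrite('pics/scene3.png',s)
a=cv2.resize(s[145:195,330:380],(500,500),interpolation=cv2.INTER_CUBIC);b=cv2.resize(t[170:210,355:385],(300,400),interpolation=cv2.INTER_CUBIC)
cv2.imwrite('pics/z5.png',np.hstack([a,np.vstack([b,np.zeros((100,300,3),np.uint8)])]))
E
```

```text
pos [ 0.5872 -0.1384  0.151 ] yaw 87.77 F [ 0.48 -0.56 -0.79] t 10.8 open 0.0278
shift [0.0063 0.0086 0.076 ] turn -0.23
time: 11.6
position: [0.598, -0.132, 0.0755]
eef_rot: [[0.035, 0.999, 0.0], [0.999, -0.035, 0.0], [0.0, 0.0, -1.0]]
force: [0.1, -0.1, -1.3]
opening: 0.0281
gripper_force: 30.0
pos [ 0.598  -0.132   0.0755] yaw 87.98 F [ 0.12 -0.13 -1.26] t 11.6 open 0.0281
shift [-0.0005 -0.002   0.022 ] turn -0.02
```

View pics/z5.png

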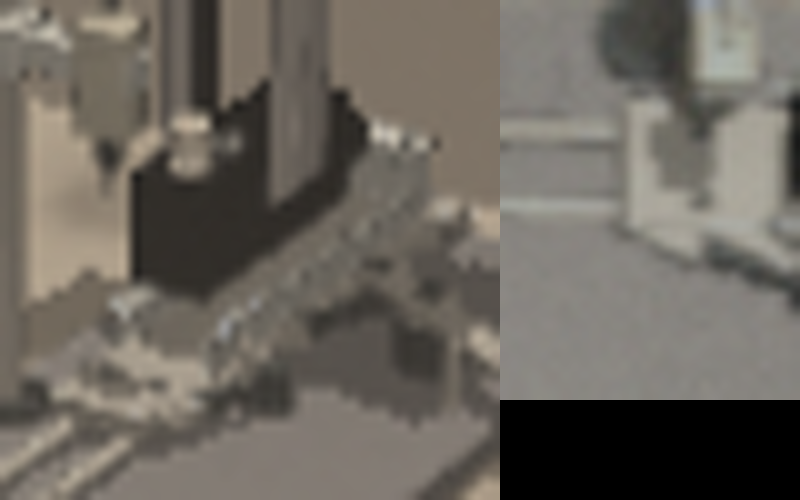

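The scene view shows the strip's end (≈(343..351,174)) between the two bright cheek ends, at ≈(343,175) and (352.5,177.5). I'll check where they project.

Run:
```python
from h import *
th=np.radians(-2.0);Y=np.array([-np.sin(th),np.cos(th)]);X=np.array([np.cos(th),np.sin(th)])
h=np.array([.5953,-.1505])
for nm,x,y,z in(('L cheek',.0185,.068,.044),('R cheek',-.0185,.068,.044),('L in floor',.0155,.068,.034),('R in floor',-.0155,.068,.034)):
    print(nm,proj('scene',[*(h+X*x+Y*y),z]).round(1))
o=np.array([.598,-.132])+Y*.0015
for nm,x in(('stripL',.014),('stripR',-.014)): print(nm,proj('scene',[*(o+X*x+Y*.047),.0564]).round(1),'lowered',proj('scene',[*(o+X*x+Y*.047),.034]).round(1))
s=cv2.imread('pics/scene3.png').max(2);t=cv2.imread('pics/scene0.png').max(2)
print('now');
for r in range(172,182): print(r,s[r,338:358].tolist())
print('first')
for r in range(172,182): print(r,t[r,338:358].tolist())
```

```text
L cheek [341.9 176.3]
R cheek [351.6 179. ]
L in floor [342.7 179.2]
R in floor [350.7 181.5]
stripL [342.7 172.9] lowered [342.7 179.1]
stripR [350. 175.] lowered [349.9 181.2]
now
172 [114, 116, 163, 164, 161, 52, 55, 52, 50, 50, 50, 51, 50, 50, 52, 65, 85, 109, 110, 110]
173 [113, 114, 113, 114, 120, 97, 101, 76, 58, 53, 51, 50, 50, 58, 76, 100, 110, 111, 114, 108]
174 [113, 113, 114, 131, 145, 160, 150, 117, 85, 73, 70, 63, 59, 85, 108, 109, 111, 122, 123, 105]
175 [114, 114, 113, 157, 161, 146, 119, 100, 108, 107, 107, 95, 85, 109, 110, 123, 121, 140, 106, 107]
176 [113, 110, 97, 100, 156, 100, 107, 107, 113, 110, 109, 108, 110, 110, 124, 146, 130, 102, 107, 108]
177 [117, 109, 90, 94, 116, 113, 103, 108, 109, 109, 108, 110, 111, 118, 152, 107, 111, 107, 107, 114]
178 [130, 132, 101, 96, 123, 138, 96, 109, 108, 109, 109, 111, 115, 127, 137, 99, 125, 109, 113, 118]
179 [132, 131, 135, 117, 150, 167, 125, 125, 109, 110, 111, 111, 123, 91, 106, 101, 136, 122, 129, 105]
180 [126, 131, 143, 162, 166, 166, 166, 166, 127, 128, 128, 128, 122, 101, 104, 114, 111, 125, 134, 91]
181 [107, 
[... 440 characters left out ...]
9, 145, 143, 98, 110, 124, 143, 164, 164, 164, 165, 170, 151, 150, 122, 106]
176 [173, 167, 140, 121, 153, 107, 106, 106, 131, 165, 164, 163, 164, 165, 170, 167, 128, 101, 105, 107]
177 [164, 145, 129, 112, 114, 111, 113, 126, 165, 165, 163, 165, 166, 160, 172, 106, 110, 105, 105, 113]
178 [138, 129, 128, 111, 121, 138, 141, 164, 163, 164, 165, 166, 159, 124, 135, 99, 123, 108, 111, 118]
179 [129, 129, 132, 116, 147, 164, 163, 163, 164, 165, 166, 166, 135, 90, 105, 99, 134, 120, 128, 104]
180 [124, 128, 141, 159, 163, 163, 163, 164, 165, 166, 166, 165, 131, 100, 103, 113, 110, 123, 132, 90]
181 [105, 121, 104, 127, 152, 163, 164, 166, 166, 165, 165, 164, 137, 104, 112, 137, 109, 100, 90, 86]
```

```bash
echo '[{"aperture": 0,"xyz": [-0.0005,-0.001,0.006]},{"aperture": 0,"xyz": [-0.0005,-0.001,0.01]},{"aperture": 0,"xyz": [-0.0005,-0.001,0.013]},{"aperture": 0,"xyz": [-0.0005,-0.001,0.015]},{"aperture": 0,"xyz": [-0.0005,-0.001,0.015]}]' | python3 drive.py; echo '[{"aperture": 0,"xyz": [0,0,0.002]},{"aperture": 0,"xyz": [0,0,0.004]},{"aperture": 0,"xyz": [0,0,0.005]},{"aperture": 0,"xyz": [0,0,0.005]}]' | python3 drive.py
```

```text
time: 12.2
position: [0.5965, -0.1327, 0.06]
eef_rot: [[0.035, 0.999, -0.001], [0.999, -0.035, 0.0], [0.0, -0.001, -1.0]]
force: [-0.1, -0.4, -1.1]
opening: 0.0282
gripper_force: 30.0
time: 12.6
position: [0.5966, -0.1327, 0.0552]
eef_rot: [[0.035, 0.999, -0.0], [0.999, -0.035, 0.0], [0.0, -0.0, -1.0]]
force: [-0.6, 0.1, -2.1]
opening: 0.0278
gripper_force: 30.0
```

```bash
echo '[{"aperture": 0,"xyz": [0,0,0.001]},{"aperture": 0,"xyz": [0,0,0.002]},{"aperture": 0,"xyz": [0,0,0.0025]},{"aperture": 0,"xyz": [0,0,0.0025]},{"aperture": 0,"xyz": [0,0,0.0025]}]' | python3 drive.py
```

```text
time: 13.1
position: [0.5967, -0.1327, 0.0531]
eef_rot: [[0.036, 0.999, 0.0], [0.999, -0.036, -0.0], [-0.0, 0.0, -1.0]]
force: [-0.2, 0.1, 2.4]
opening: 0.0279
gripper_force: 30.0
```

The strip is on the carriage floor: z matches and there's light contact. I'll slide it home.

```bash
echo '[{"aperture": 0,"xyz": [-0.003,0,-0.0003]},{"aperture": 0,"xyz": [-0.006,0,-0.0003]},{"aperture": 0,"xyz": [-0.009,0,-0.0003]},{"aperture": 0,"xyz": [-0.012,0,-0.0003]},{"aperture": 0,"xyz": [-0.014,0,-0.0003]},{"aperture": 0,"xyz": [-0.014,0,-0.0003]}]' | python3 drive.py; echo '[{"aperture": 0,"xyz": [-0.001,0,0]},{"aperture": 0,"xyz": [-0.002,0,0]},{"aperture": 0,"xyz": [-0.003,0,0]},{"aperture": 0,"xyz": [-0.003,0,0]}]' | python3 drive.py
```

```text
time: 13.7
position: [0.5962, -0.1475, 0.0531]
eef_rot: [[0.036, 0.999, 0.0], [0.999, -0.036, -0.0], [-0.0, 0.0, -1.0]]
force: [0.2, -0.2, -0.4]
opening: 0.0282
gripper_force: 30.0
time: 14.1
position: [0.596, -0.1498, 0.0531]
eef_rot: [[0.036, 0.999, -0.0], [0.999, -0.036, -0.0], [-0.0, -0.0, -1.0]]
force: [-0.2, 0.5, 0.0]
opening: 0.0278
gripper_force: 30.0
```

```bash
echo '[{"aperture": 0,"xyz": [-0.001,0,0]},{"aperture": 0,"xyz": [-0.002,0,0]},{"aperture": 0,"xyz": [-0.002,0,0]}]' | python3 drive.py|grep -E 'pos|force';echo '[{"aperture": 0,"xyz": [-0.001,0,0]},{"aperture": 0,"xyz": [-0.002,0,0]},{"aperture": 0,"xyz": [-0.002,0,0]}]' | python3 drive.py|grep -E 'pos|force';echo '[{"aperture": 0,"xyz": [-0.001,0,0]},{"aperture": 0,"xyz": [-0.0015,0,0]},{"aperture": 0,"xyz": [-0.0015,0,0]}]' | python3 drive.py|grep -E 'pos|force'
```

```text
position: [0.5961, -0.1501, 0.0532]
force: [-0.5, 4.9, 0.0]
gripper_force: 30.0
position: [0.5961, -0.1502, 0.0533]
force: [-0.8, 8.2, 1.7]
gripper_force: 30.0
position: [0.5961, -0.1502, 0.0534]
force: [-1.1, 9.2, 1.2]
gripper_force: 30.0
```

The strip is home: it stopped at y=−0.1502 with the reaction rising to 9 N. I'll release and move to the knob.

```bash
echo '[{"aperture": 0.045},{"aperture": 0.045},{"aperture": 0.045},{"aperture": 0.045,"xyz": [0,0,-0.02]},{"aperture": 0.045,"xyz": [0,0,-0.06]},{"aperture": 0.045,"xyz": [0,0,-0.1]},{"aperture": 0.045,"xyz": [0,0,-0.12]},{"aperture": 0.045,"xyz": [0,0,-0.12]}]' | python3 drive.py; echo '[{"aperture": 0.045,"xyz": [0,-0.05,0]},{"aperture": 0.045,"xyz": [0,-0.1,0]},{"aperture": 0.045,"xyz": [0,-0.15,-0.01]},{"aperture": 0.045,"xyz": [0,-0.17,-0.01]},{"aperture": 0.045,"xyz": [0,-0.17,-0.01]}]' | python3 drive.py
python3 - <<'E'
from h import *
t=imaging.snapshot('top');s=imaging.snapshot('scene');cv2.imwrite('pics/top4.png',t);cv2.imwrite('pics/scene4.png',s)
a=cv2.resize(t[150:250,345:455],(440,400),interpolation=cv2.INTER_CUBIC);b=cv2.resize(s[130:210,325:397],(360,400),interpolation=cv2.INTER_CUBIC)
cv2.imwrite('pics/z6.png',np.hstack([a,b]))
E
```

```text
time: 15.8
position: [0.5981, -0.1566, 0.1767]
eef_rot: [[0.037, 0.999, 0.007], [0.999, -0.037, -0.002], [-0.002, 0.007, -1.0]]
force: [-0.4, -0.1, 0.2]
opening: 0.0449
gripper_force: 0.0
time: 16.3
position: [0.4217, -0.1501, 0.1825]
eef_rot: [[0.038, 0.999, -0.004], [0.999, -0.038, -0.001], [-0.001, -0.004, -1.0]]
force: [0.7, -0.4, 0.4]
opening: 0.045
gripper_force: 0.0
```

View pics/z6.png

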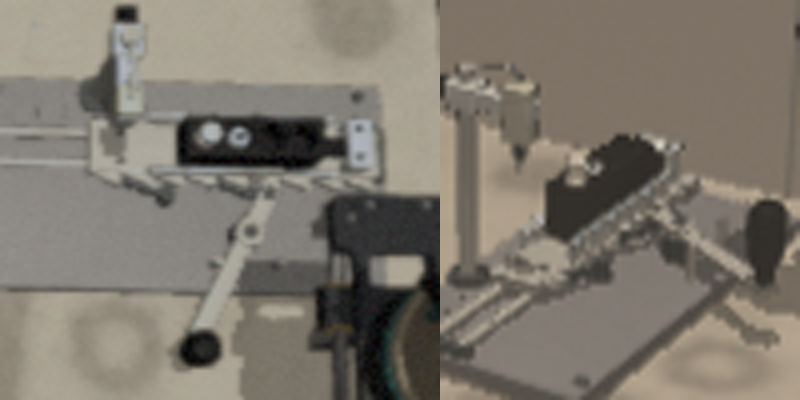

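The strip is loaded with its tab under the keeper, both vials seated and the needle untouched. The knob is at (395.5,236.7), at rest. I'll close the fingers and come down on the knob's +y side.

```bash
python3 to.py .454 -.0620 .073 88; echo '[{"aperture": 0,"xyz": [0.03,0.01,0]},{"aperture": 0,"xyz": [0.06,0.02,0]},{"aperture": 0,"xyz": [0.088,0.029,0]},{"aperture": 0,"xyz": [0.088,0.029,0]},{"aperture": 0,"xyz": [0.088,0.029,0.03]},{"aperture": 0,"xyz": [0.088,0.029,0.07]},{"aperture": 0,"xyz": [0.088,0.029,0.108]},{"aperture": 0,"xyz": [0.088,0.029,0.108]}]' | python3 drive.py>/dev/null;echo '[{"aperture": 0},{"aperture": 0}]' | python3 drive.py; python3 to.py .452 -.085 .073 88;python3 to.py .4425 -.122 .073 88; python3 to.py .449 -.171 .073 88
```

```text
pos [ 0.4265 -0.1498  0.1829] yaw 87.91 F [ 0.9  -0.14  1.28] t 16.4 open 0.045
shift [0.0887 0.0242 0.1099] turn -0.09
time: 17.4
position: [0.4597, -0.0623, 0.0764]
eef_rot: [[0.036, 0.999, 0.003], [0.999, -0.036, -0.0], [0.0, 0.003, -1.0]]
force: [0.4, 0.2, -0.1]
opening: 0.0006
gripper_force: 0.0
pos [ 0.4597 -0.0623  0.0764] yaw 87.96 F [ 0.43  0.19 -0.09] t 17.4 open 0.0006
shift [-0.0229 -0.0069  0.0034] turn -0.04
pos [ 0.4597 -0.0623  0.0764] yaw 87.96 F [ 0.43  0.19 -0.09] t 17.4 open 0.0006
shift [-0.0602 -0.0151  0.0034] turn -0.04
pos [ 0.4597 -0.0623  0.0764] yaw 87.96 F [ 0.43  0.19 -0.09] t 17.4 open 0.0006
shift [-0.109  -0.0068  0.0034] turn -0.04
```

```bash
echo '[{"aperture": 0,"xyz": [-0.012,-0.006,0.0034]},{"aperture": 0,"xyz": [-0.025,-0.008,0.0034]},{"aperture": 0,"xyz": [-0.04,-0.012,0.0034]},{"aperture": 0,"xyz": [-0.055,-0.015,0.0034]},{"aperture": 0,"xyz": [-0.07,-0.0155,0.0034]},{"aperture": 0,"xyz": [-0.085,-0.014,0.0034]},{"aperture": 0,"xyz": [-0.098,-0.01,0.0034]},{"aperture": 0,"xyz": [-0.106,-0.007,0.0034]}]' | python3 drive.py;echo '[{"aperture": 0},{"aperture": 0}]' | python3 drive.py
```

```text
time: 18.2
position: [0.444, -0.1675, 0.0721]
eef_rot: [[0.037, 0.999, -0.005], [0.999, -0.037, 0.002], [0.002, -0.005, -1.0]]
force: [-8.8, 21.1, 9.7]
opening: 0.0007
gripper_force: 10.8
time: 18.4
position: [0.4443, -0.1664, 0.0721]
eef_rot: [[0.035, 0.999, -0.004], [0.999, -0.035, 0.002], [0.002, -0.004, -1.0]]
force: [-5.4, 6.4, 2.0]
opening: 0.0004
gripper_force: 3.5
```

```bash
echo '[{"aperture": 0,"xyz": [-0.003,0,0]},{"aperture": 0,"xyz": [-0.005,0,0]},{"aperture": 0,"xyz": [-0.005,0,0]}]' | python3 drive.py | grep -E 'pos|force'
python3 - <<'E'
from h import *
t=imaging.snapshot('top');cv2.imwrite('pics/top5.png',t);s=imaging.snapshot('scene');cv2.imwrite('pics/scene5.png',s)
for c in blobs(t,t.max(2)>150,(360,175,420,195),3): print(c.mean(0).round(1),len(c),plane('top',c.mean(0),.089))
t=cv2.imread('pics/top4.png')
for c in blobs(t,t.max(2)>150,(360,175,420,195),3): print('before',c.mean(0).round(1),len(c),plane('top',c.mean(0),.089))
E
```

```text
position: [0.4444, -0.1671, 0.0721]
force: [-6.1, 16.7, 4.5]
gripper_force: 8.2
[369.6 186.9] 76 [[ 0.5849 -0.0394]]
[377.5 176. ] 14 [[ 0.6141 -0.0617]]
[388.3 182.3] 9 [[ 0.5962 -0.0896]]
[417.9 190.4] 8 [[ 0.5729 -0.1664]]
[379.  193.5] 8 [[ 0.5666 -0.0633]]
[418.5 182.5] 4 [[ 0.5942 -0.1696]]
[417.7 193.9] 7 [[ 0.5636 -0.1653]]
[403. 194.] 4 [[ 0.564  -0.1265]]
[395. 194.] 4 [[ 0.5644 -0.1054]]
[387. 194.] 4 [[ 0.5648 -0.0843]]
[396. 192.] 8 [[ 0.5697 -0.1084]]
[395.  184.8] 4 [[ 0.5893 -0.1069]]
before [376.6 187.5] 83 [[ 0.5828 -0.0578]]
before [377.5 176. ] 14 [[ 0.6141 -0.0617]]
before [397.5 182.8] 10 [[ 0.5945 -0.1138]]
before [362.7 182.5] 11 [[ 0.5973 -0.0217]]
before [362.7 190.3] 11 [[ 0.5762 -0.0208]]
before [417.5 194. ] 6 [[ 0.5632 -0.1648]]
before [403.5 194. ] 6 [[ 0.564  -0.1278]]
before [395.5 194. ] 6 [[ 0.5644 -0.1067]]
before [388. 194.] 4 [[ 0.5648 -0.0869]]
before [396. 192.] 12 [[ 0.5697 -0.1084]]
before [404.  184.8] 4 [[ 0.5889 -0.1307]]
before [386.5 178. ] 14 [[ 0.6081 -0.0854]]
```

The stop is reached (16.7 N, no further motion) and the caps have moved one place. Now I'll bring the lever back.

```bash
echo '[{"aperture": 0,"xyz": [0.013,-0.004,0]},{"aperture": 0,"xyz": [0.026,-0.008,0]},{"aperture": 0,"xyz": [0.04,-0.008,0]},{"aperture": 0,"xyz": [0.055,-0.005,0]},{"aperture": 0,"xyz": [0.07,0,0]},{"aperture": 0,"xyz": [0.085,0.003,0]},{"aperture": 0,"xyz": [0.1,0.007,0]},{"aperture": 0,"xyz": [0.111,0.008,0]}]' | python3 drive.py|grep pos;echo '[{"aperture": 0},{"aperture": 0},{"aperture": 0}]' | python3 drive.py
python3 - <<'E'
from h import *
t=imaging.snapshot('top');cv2.imwrite('pics/top6.png',t)
for c in blobs(t,t.max(2)>150,(360,179,420,188),3): print(c.mean(0).round(1),len(c),plane('top',c.mean(0),.089))
for n in('top0','top6'):
  t=cv2.imread(f'pics/{n}.png')
  for c in blobs(t,t.max(2)<60,(385,225,402,248)): print(n,c.min(0),c.max(0),c.mean(0))
E
python3 to.py .4597 -.0623 .073 88
```

```text
position: [0.4605, -0.062, 0.0726]
time: 19.9
position: [0.4588, -0.0634, 0.0718]
eef_rot: [[0.037, 0.999, -0.0], [0.999, -0.037, -0.001], [-0.001, -0.0, -1.0]]
force: [-0.3, -0.1, -0.5]
opening: 0.0007
gripper_force: 0.0
[365.1 183.4] 35 [[ 0.5945 -0.0278]]
[378.6 184.2] 17 [[ 0.5916 -0.0635]]
[389.3 182.3] 9 [[ 0.5962 -0.0922]]
[397. 185.] 4 [[ 0.5886 -0.1121]]
top0 [390 233] [399 241] [394.36 236.72]
top6 [385 225] [401 244] [394.2131 232.6393]
top6 [385 240] [395 245] [389.7619 243.    ]
pos [ 0.4588 -0.0634  0.0718] yaw 87.88 F [0.09 0.21 0.49] t 19.95 open 0.0005
shift [ 0.0011  0.0008 -0.0012] turn -0.12
```

One place fed (the cap moved 21.6 mm) and the lever is back. Stroke 2:

```bash
echo '[{"aperture": 0,"xyz": [-0.012,-0.006,0]},{"aperture": 0,"xyz": [-0.025,-0.008,0]},{"aperture": 0,"xyz": [-0.04,-0.012,0]},{"aperture": 0,"xyz": [-0.055,-0.015,0]},{"aperture": 0,"xyz": [-0.07,-0.0155,0]},{"aperture": 0,"xyz": [-0.085,-0.014,0]},{"aperture": 0,"xyz": [-0.098,-0.01,0]},{"aperture": 0,"xyz": [-0.106,-0.007,0]}]' | python3 drive.py>/dev/null;echo '[{"aperture": 0,"xyz": [-0.002,0,0]},{"aperture": 0,"xyz": [-0.004,0,0]},{"aperture": 0,"xyz": [-0.004,0,0]}]' | python3 drive.py|grep -E 'pos|^force'; echo '[{"aperture": 0,"xyz": [0.013,-0.004,0]},{"aperture": 0,"xyz": [0.026,-0.008,0]},{"aperture": 0,"xyz": [0.04,-0.008,0]},{"aperture": 0,"xyz": [0.055,-0.005,0]},{"aperture": 0,"xyz": [0.07,0,0]},{"aperture": 0,"xyz": [0.085,0.003,0]},{"aperture": 0,"xyz": [0.1,0.007,0]},{"aperture": 0,"xyz": [0.11,0.008,0]}]' | python3 drive.py>/dev/null;echo '[{"aperture": 0},{"aperture": 0},{"aperture": 0}]' | python3 drive.py|grep -E 'pos|^force'
python3 - <<'E'
from h import *
t=imaging.snapshot('top');cv2.imwrite('pics/top7.png',t)
for c in blobs(t,t.max(2)>150,(360,179,420,188),3): print(c.mean(0).round(1),len(c),plane('top',c.mean(0),.089))
E
python3 to.py .4597 -.0623 .073 88
```

```text
position: [0.4437, -0.1669, 0.0709]
force: [-6.8, 14.4, 4.7]
position: [0.4598, -0.0634, 0.0717]
force: [-0.6, -0.1, -0.2]
[364.8 183.7] 33 [[ 0.5937 -0.0271]]
[417.7 182.9] 20 [[ 0.5932 -0.1674]]
[381.3 182.2] 9 [[ 0.5969 -0.071 ]]
[412.3 182. ] 6 [[ 0.5959 -0.1533]]
[387.6 183.7] 9 [[ 0.5927 -0.0873]]
pos [ 0.4598 -0.0634  0.0717] yaw 87.88 F [-0.17 -0.1  -0.49] t 22.2 open 0.0005
shift [ 0.0011 -0.0002 -0.0013] turn -0.12
```

Two places fed (cap at y=−0.071). Third and last stroke, then retreat upward.

```bash
echo '[{"aperture": 0,"xyz": [-0.012,-0.006,0]},{"aperture": 0,"xyz": [-0.025,-0.008,0]},{"aperture": 0,"xyz": [-0.04,-0.012,0]},{"aperture": 0,"xyz": [-0.055,-0.015,0]},{"aperture": 0,"xyz": [-0.07,-0.0155,0]},{"aperture": 0,"xyz": [-0.085,-0.014,0]},{"aperture": 0,"xyz": [-0.098,-0.01,0]},{"aperture": 0,"xyz": [-0.106,-0.007,0]}]' | python3 drive.py>/dev/null;echo '[{"aperture": 0,"xyz": [-0.002,0,0]},{"aperture": 0,"xyz": [-0.004,0,0]},{"aperture": 0,"xyz": [-0.004,0,0]}]' | python3 drive.py|grep -E 'pos|^force'; echo '[{"aperture": 0,"xyz": [0.013,-0.004,0]},{"aperture": 0,"xyz": [0.026,-0.008,0]},{"aperture": 0,"xyz": [0.04,-0.008,0]},{"aperture": 0,"xyz": [0.055,-0.005,0]},{"aperture": 0,"xyz": [0.07,0,0]},{"aperture": 0,"xyz": [0.085,0.003,0]},{"aperture": 0,"xyz": [0.1,0.007,0]},{"aperture": 0,"xyz": [0.11,0.008,0]}]' | python3 drive.py>/dev/null;echo '[{"aperture": 0,"xyz": [0.005,-0.01,0]},{"aperture": 0,"xyz": [0.005,-0.02,0]},{"aperture": 0,"xyz": [0.005,-0.02,-0.03]},{"aperture": 0,"xyz": [0.005,-0.02,-0.07]},{"aperture": 0,"xyz": [0.005,-0.04,-0.11]},{"aperture": 0,"xyz": [0.03,-0.06,-0.13]},{"aperture": 0,"xyz": [0.06,-0.06,-0.13]},{"aperture": 0,"xyz": [0.1,-0.06,-0.13]}]' | python3 drive.py|grep -E 'pos|^force'; echo '[{"aperture": 0,"xyz": [0.05,0,0]},{"aperture": 0,"xyz": [0.1,0,0]},{"aperture": 0,"xyz": [0.1,0,0]},{"aperture": 0,"xyz": [0.1,0,0]}]' | python3 drive.py>/dev/null;python3 - <<'E'
from h import *
t=imaging.snapshot('top');cv2.imwrite('pics/top8.png',t);s=imaging.snapshot('scene')
for n in('top0','top8'):
  q=cv2.imread(f'pics/{n}.png')
  for c in blobs(q,q.max(2)<60,(385,225,405,248)): print(n,c.min(0),c.max(0),c.mean(0))
a=cv2.resize(t[150:250,345:455],(440,400),interpolation=cv2.INTER_CUBIC);b=cv2.resize(s[130:210,325:397],(360,400),interpolation=cv2.INTER_CUBIC)
cv2.imwrite('pics/z7.png',np.hstack([a,b]));print(telemetry.state()['time'])
E
```

```text
position: [0.4447, -0.1669, 0.071]
force: [-5.7, 14.4, 4.4]
position: [0.4035, 0.0375, 0.2023]
force: [0.8, -1.1, -0.4]
top0 [390 233] [399 241] [394.36 236.72]
top8 [390 233] [399 240] [394.4583 236.8333]
25.4
```

View pics/z7.png

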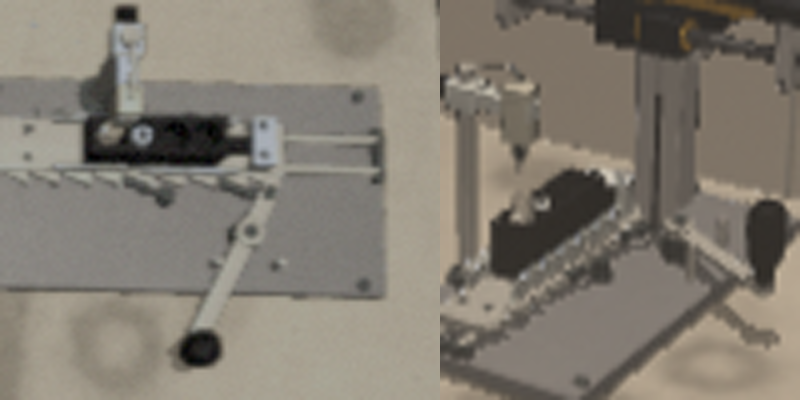

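The tall vial stands under the needle: its cap is at scene crop (525,205) with the needle at (520,155). The lever is back at its starting pixel, the tab is under the keeper and the arm is clear.

```bash
python3 -c "
from plant import robot, imaging, telemetry
print(robot.sign_off())"
```

```text
the job is handed in; nothing more can be done
None
```

The vial strip is loaded home on the carriage with its tab under the keeper, and three full lever strokes brought the tall vial under the needle. The lever is back at rest, and the job was handed in at about 25 s.

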